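# Snap the vial case shut and hold it in the corner of the code reader

### The job

First press the hinged lid of the grey vial case down until its catch snaps and it is fully shut. Then bring the case, standing flat on the reader's aluminium plate with its hinge end leading, into the corner against both steel stops, flush with each of them, and finish while holding it there: keep pressing it firmly against both stops at once and do not let go. Leave the other things on the bench where they are.

Things in the scene. Friction and masses are not known exactly. Their poses are not given: they have to be found in the camera images.
- station: Fixed code-reader station: aluminium base plate 300 x 220 x 8 mm lying on the bench (x -130..+170, y -110..+110 of its frame, top at z 8), with two steel stops and, behind the far stop, a white reader head 45 x 100 mm reaching 55 mm above the bench (x 120..166, y -30..+70). Origin on the bench under the plate; +x runs towards the reader head, away from the robot, +y to the left seen from the robot. It stands at varying places and yaws.
- corner (a point): Point on the plate's top where the planes of the two stops' faces meet, at (95, 75, 8) mm in the station's frame. The seated case's far left bottom corner comes here: the case's origin is then at (45, 45, 8) in the station's frame and its axes are parallel to the station's. The case rubs on the plate (friction coefficient 0.5 to 0.7) and slides easily along the stops (about 0.12).
- stop_far: Fixed polished steel stop across the far side of the plate, 15 (x) x 110 (y) x 20 mm high; origin at the centre of its underside on the plate's top, axes as the station's; its -x face, at x 95 in the station's frame, is the contact face.
- stop_left: Fixed polished steel stop along the left side of the plate, 150 (x) x 15 (y) x 20 mm high; origin at the centre of its underside on the plate's top, axes as the station's; its -y face, at y 75 in the station's frame, is the contact face.
- case: Loose grey plastic vial case, 100 (x) x 60 (y) x 52 mm without its lid, 58 mm with the lid shut, 3 mm walls, 0.34 to 0.55 kg. Origin at the centre of its underside, z up. The lid's hinge is at its +x end, the catch at its -x end, which faces the robot. It stands on the plate, up to about 0.35 rad askew, short of both stops. It can be gripped across y by its walls above the 20 mm stops.
- lid (a joint): Angle (rad) of the case's white lid, 100 x 60 x 6 mm: 0 is fully shut, growing as it opens; it starts 0.35 to 0.75 open. The hinge is stiff enough for the lid to stay where it is left. At about 0.1 the lid's tongue meets a spring catch, which takes about 5 to 8 N at the lid's front edge (more, nearer the hinge) to snap past; the catch then holds the lid at 0.
- lid_front (a point): Middle of the lid's free front edge, on its top face; with the lid shut it is at (-50, 0, 58) mm in the case's frame, with the lid open higher and farther towards +x (at 0.75 rad x is about -28), so a straight push down at the shut edge would miss the open lid.
- lid_hinge (a point): Middle of the lid's hinge axis, at (47, 0, 52) mm in the case's frame; the axis lies along the case's y.
- septa_tin: Bystander, to be left alone: round aluminium tin, 55 dia x 28 high mm; loose; origin at the centre of its underside
- solvent_jar: Bystander, to be left alone: amber jar, 64 dia x 100 high mm; loose; origin at the centre of its underside
- beaker: Bystander, to be left alone: glass beaker, 68 dia x 85 high mm; loose; origin at the centre of its underside
- wrench: Bystander, to be left alone: steel wrench lying flat, 150 long mm; loose; origin at the centre of its underside
- wash_bottle: Bystander, to be left alone: white bottle, 68 dia x 180 high mm; loose; origin at the centre of its underside
- vial_tray: Bystander, to be left alone: open white divided tray, 130 x 90 x 35 mm; loose; origin at the centre of its underside
- screwdriver: Bystander, to be left alone: screwdriver lying flat, 180 long mm; loose; origin at the centre of its underside

How it is judged (in metres and radians):
On the way:
1. the case's lid is snapped fully shut (value of joint lid below 0.03 rad), for 0.2 s.
At the end, for the whole second after the job is handed in: Through the last second the robot presses the case against both stops with over 1.5 N on each; lid shut (under 0.03 rad), hinge end at the far stop, case parallel to the stops within 2 degrees, within 3 mm of its seated place and of the plate, upright within 0.04 rad, still (contact force between case and stop_far above 1.5 N and contact force between case and stop_left above 1.5 N and value of joint lid below 0.03 rad and contact force between any of the fingers, the arm and case above 1 N and x of lid_hinge in the frame of station above 0.085 m and angle between the x axis of case and the x axis of station, either way round below 0.035 rad and x of case in the frame of station between 0.042 and 0.048 m and y of case in the frame of station between 0.042 and 0.048 m and z of case in the frame of station below 0.011 m and angle between case's own z axis and vertical below 0.04 rad and linear speed of case below 0.01 m/s); the arm keeps its last pose, push and grip.
It fails at once if the case is pressed against both stops before its lid is shut (contact force between case and stop_far above 1.5 N and contact force between case and stop_left above 1.5 N and value of joint lid above 0.06 rad).
It fails at once if a bystander is moved by more than 30 mm (distance of any of septa_tin, solvent_jar, beaker, wrench, wash_bottle, vial_tray, screwdriver from where it was at the start of the episode above 0.03 m).
It also fails if it takes over 64 s, if anything falls off the work surface, if the arm or the gripper's body presses on something with over 40 N, if the wrist force passes 120 N, or if a joint passes its speed limit or range.

### The arm

A 6-joint arm with a two-finger parallel gripper is mounted at the origin on the work surface. World frame = base frame: x ahead of the robot, y to its left, z up, the work surface at z = 0. Lengths are in m, angles in degrees, forces in N, time in s.
With the tool pointing down it reaches from about 0.25 to 0.775 m from the base axis. Payload 8.9 kg.
Tool frame: the origin (TCP) lies midway between the tips of the shut fingers; the grasp point (between the pads) lies 19 mm behind it; z points along the fingers, y is the line along which they close (so a half turn about z gives the same grasp; the last joint's range is limited). The gripper opens to 85 mm and grips with 20 to 120 N. Pads are 22 mm wide; open, the fingers measure 114 mm over their backs; the gripper's body (76 mm by 85 mm) begins 54 mm behind the grasp point. The pads swing forward as they close: fully open they stand 13 mm farther back than shut.
Start: joints at [68.165, 16.656, -8.789, 64.555, 0, 82.019], TCP at [0.126, 0.51, 0.231] pointing down, gripper open.
Joint ranges: [-144.48, 144.48], [-52.06, 99.96], [-74.48, 78.29], [-112.23, 115.85], [-86.99, 84.42], [-180, 180]. Speed limits (degrees/s): [127.2, 127.2, 159.86, 180, 180, 180].

### API

Orientations are given as a 3x3 rotation matrix whose columns are the frame's x, y, z axes.
In Python, from plant import * gives the robot as it stands.
- The arm moves only by the tool jog_arm, never from a script. Its argument "series" is one flat list of numbers, 5 for each row, row after row: the gripper's target within -1 to 1 (fully open at 1, half-way at 0, shut at -1), then the shift along the tool's x, y, z in cm, then the turn about the tool's z in degrees. In form: [claw, tx, ty, tz, yaw, claw, tx, ty, tz, yaw, ...]. A call has 1 to 5 rows; each row is the pose to reach, as a shift and turn from the pose commanded when the call began, along the tool's axes at that moment; what a row does not reach only later rows make up. A row lasts 1/12 s, in which the tool goes at most 41.7 mm and 7.16 degrees, less where a joint would pass 70% of its speed; a pose out of reach is approached as far as the arm can. A call with a gripper value outside its range is refused whole. The fingers move at their own pace and stop on an object; "squeeze" is the grip in N (left out, the last holds). Time passes only in rows, so rows that repeat a pose let the fingers close. It gives the time, the measured TCP pose, the force, the opening and the grip force at its end, in the units of the state.
- get_obs(): the state, without advancing time (a new reading comes with each control period).
- capture(name): name is "side" or "top"; returns a dict with "img" (480x640x3 uint8, blue, green, red), "K" (3x3 intrinsics, pixels), "k1" (the pictures are not rectified: a ray, as slopes to the right and down, at radius r is drawn at 1 + k1 r^2 times it, then the intrinsics apply), "rvec" (rotation vector, rad) and "tvec" (3), from world to camera coordinates, as OpenCV has them. Camera axes: x right, y down, z forward; pixel columns grow to the right and rows downward; lengths in m; the calibration is good to about 2 mm. A picture is of the moment at which its call begins. There is no depth.
- finish_job(): hands the job in; it is judged then, once.
The state is a dict: "time_s": time; "joint_pos": joint angles; "dq": joint speeds; "tau": joint torques, N m; "ee_pos": TCP position; "tool_rot": TCP orientation; "wrist_force": force on the tool from outside, world axes, zero at the start; "moment": the same for the moment, N m; "opening": finger opening in m; "gripper_force": force on a finger pad.
Only numpy, scipy, OpenCV 4.12 (cv2) and the standard library are available. Lean on these libraries where they do the work, as an engineer would, in place of code of your own. Each camera call takes 0.05 s, during which the arm holds its last target. There are 200 camera calls.

## Working session

There is one attempt and no reset: what is moved stays moved. The work goes in short steps, Python scripts to look and compute and a tool call to move; the robot and the scene stay as the last step left them, time stands still between calls to the robot, and variables do not carry over. Pictures are saved under pics/ and viewed, at most 10 in all, crops included, and the job is handed in when it is done.

Besides the shell and the picture viewer there is one more tool, called after "Request:" in YAML: its name, and indented under it one key for each argument. jog_arm: Moves the arm, as the interface text tells. Its arguments: {"type":"object","properties":{"series":{"type":"array"},"squeeze":{"type":"number"}},"required":["series"]}

```bash
mkdir -p pics; ls; python3 - <<'E'
from plant import *
import cv2
for n in("top","side"):
    c=capture(n); cv2.imwrite(f"pics/{n}0.png",c["img"]); print(n,c["K"],c["k1"],c["rvec"],c["tvec"])
print(get_obs())
E
```

```text
pics
top [[554.75499161   0.         326.41484362]
 [  0.         554.75499161 229.30425514]
 [  0.           0.           1.        ]] -0.05176201368370224 [ 2.17777796 -2.16470056  0.06873502] [0.0128764  0.60220998 1.36247852]
side [[599.83034183   0.         325.99103427]
 [  0.         599.83034183 236.34800841]
 [  0.           0.           1.        ]] -0.17306726300273925 [ 2.31090697 -0.35512976  0.14884385] [-0.53331179  0.18108322  1.23726784]
{'time_s': 0.1, 'joint_pos': array([ 6.81650874e+01,  1.66841844e+01, -8.82497054e+00,  6.45556791e+01,
       -1.70293954e-03,  8.20199214e+01]), 'dq': array([ 0.03665527, -0.16186161,  0.02851894, -0.08696026,  0.12765604,
        0.05551817]), 'tau': array([ 1.29786949e-03, -5.37977493e+01,  3.31917286e+01,  9.35819058e-03,
       -2.14421934e-04,  1.47116214e-05]), 'ee_pos': array([0.12556902, 0.50936786, 0.23081504]), 'tool_rot': array([[-9.70905529e-01,  2.39462520e-01, -3.93278022e-04],
       [ 2.39462809e-01,  9.70904958e-01, -1.06144211e-03],
       [ 1.27659980e-04, -1.12473547e-03, -9.99999359e-01]]), 'wrist_force': array([-0.34476118, -1.13378476,  0.51465741]), 'moment': array([-0.00633395, -0.00438492, -0.0238846 ]), 'gripper_force': 0.0, 'opening': 0.08546461955577869}
```

View pics/top0.png

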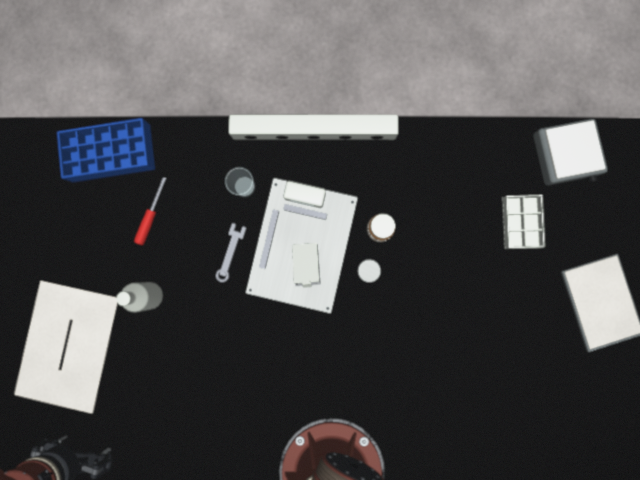

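View pics/side0.png

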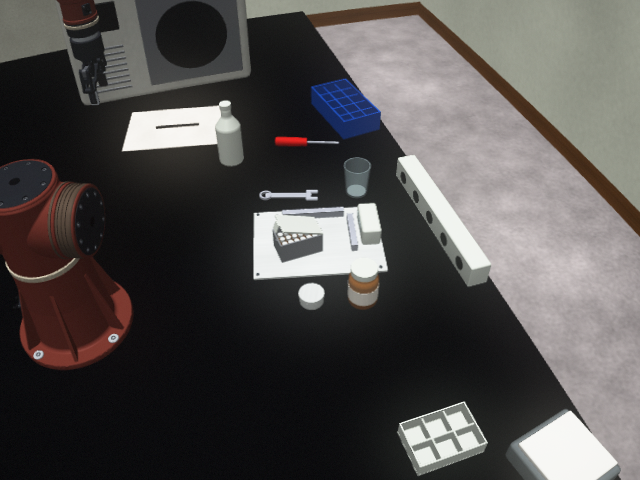

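The top view shows the plate with corners at about (274,179), (357,196), (331,313) and (247,293). The case is near (306,264), with its lid hinge end towards the head. Next I'll enlarge both views.

```bash
python3 - <<'E'
import cv2
a=cv2.imread("pics/top0.png")[170:320,235:395]; cv2.imwrite("pics/topz.png",cv2.resize(a,None,fx=5,fy=4*5/4*0.8,interpolation=cv2.INTER_CUBIC) if 0 else cv2.resize(a,(640,600),interpolation=cv2.INTER_CUBIC))
a=cv2.imread("pics/side0.png")[190:290,240:400]; cv2.imwrite("pics/sidez.png",cv2.resize(a,(800,500),interpolation=cv2.INTER_CUBIC))
E
```

```text
(no output)
```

View pics/topz.png

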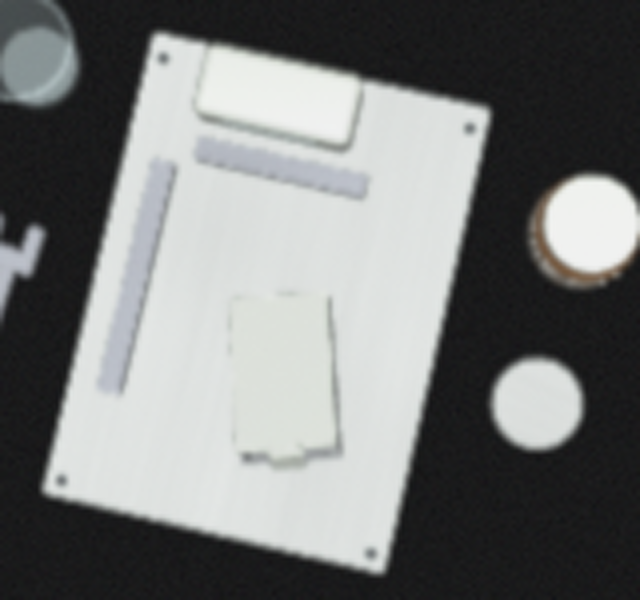

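View pics/sidez.png

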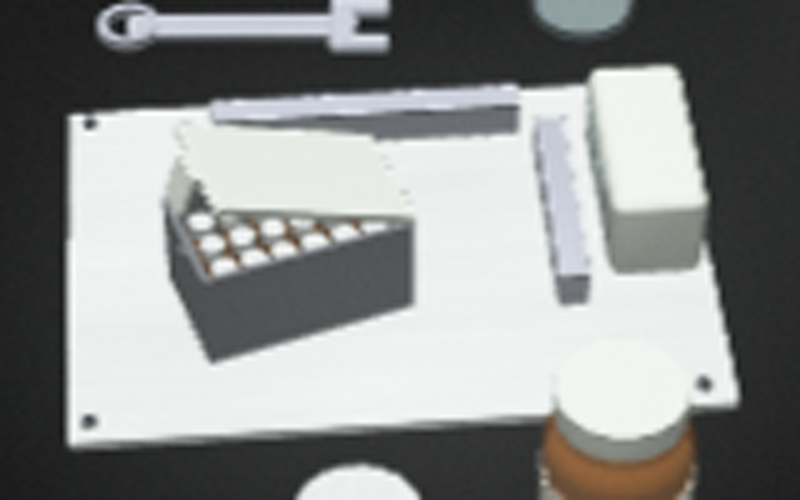

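Crop readings:
- **Plate corners, top crop:** (153,32), (491,107), (385,574), (43,492).
- **Plate corners, side crop:** (68,115), (68,447), (738,405).
- **Case bottom, side crop:** (212,361) and (413,305).
- **Lid, side crop:** front-left (180,122), hinge-right (413,218).
- **Lid, top crop:** hinge edge (230,296) to (330,292), front edge (235,455) to (340,452).

I'll fit the poses from these.

```bash
cat > h.py <<'E'
import numpy as np, cv2
from scipy.optimize import least_squares
C={"top":dict(f=554.75499161,c=(326.41484362,229.30425514),k=-0.05176201368370224,r=[2.17777796,-2.16470056,0.06873502],t=[0.0128764,0.60220998,1.36247852]),
"side":dict(f=599.83034183,c=(325.99103427,236.34800841),k=-0.17306726300273925,r=[2.31090697,-0.35512976,0.14884385],t=[-0.53331179,0.18108322,1.23726784])}
def proj(P,n):
    d=C[n];K=np.array([[d["f"],0,d["c"][0]],[0,d["f"],d["c"][1]],[0,0,1]])
    return cv2.projectPoints(np.atleast_2d(P).astype(float),np.array(d["r"]),np.array(d["t"]),K,np.array([d["k"],0,0,0,0]))[0][:,0]
def T(p,x,y,a,z=0): 
    p=np.atleast_2d(p)/1000.;c,s=np.cos(a),np.sin(a)
    return np.c_[x+c*p[:,0]-s*p[:,1],y+s*p[:,0]+c*p[:,1],p[:,2]+z]
def lid(p,th): # lid point given in shut case frame, rotated open
    x,y,z=p; dx,dz=x-47,z-52; c,s=np.cos(th),np.sin(th)
    return [47+c*dx+s*dz,y,52-s*dx+c*dz]
TC=lambda u:(np.array(u)+.5)/4-.5+[235,170]
SC=lambda u:(np.array(u)+.5)/5-.5+[240,190]
E
cat > fit.py <<'E'
from h import *
S=[("top",(170,110,8),(153,32)),("top",(170,-110,8),(491,107)),("top",(-130,-110,8),(385,574)),("top",(-130,110,8),(43,492)),
("side",(-130,110,8),(68,115)),("side",(-130,-110,8),(68,447)),("side",(170,-110,8),(738,405)),
("side",(95,-15-20+0,28),None)]
S=[s for s in S if s[2]]
B=[("side",(-50,-30,0),(212,361)),("side",(50,-30,0),(413,305)),("side",(-50,-30,52),(210,283))]
L=[("side",(-50,30,58),(180,122)),("side",(50,-30,58),(413,216)),("top",(50,30,58),(230,296)),("top",(50,-30,58),(330,292)),("top",(-50,30,58),(235,458)),("top",(-50,-30,58),(340,452))]
px=lambda n,u:TC(u) if n=="top" else SC(u)
fs=lambda v:np.concatenate([proj(T(p,*v[:3]),n)[0]-px(n,u) for n,p,u in S])
fc=lambda v:np.concatenate([proj(T(p,*v[:3],.008),n)[0]-px(n,u) for n,p,u in B]+[proj(T(lid(p,v[3]),*v[:3],.008),n)[0]-px(n,u) for n,p,u in L])
s=least_squares(fs,[.5,.05,-.2]);c=least_squares(fc,[.45,.05,0,.5])
print(s.x,s.fun.reshape(-1,2).round(1).tolist());print(c.x,c.fun.reshape(-1,2).round(1).tolist())
x,y,a=s.x;d=c.x[:2]-s.x[:2];R=np.array([[np.cos(a),np.sin(a)],[-np.sin(a),np.cos(a)]])
print("case in station",R@d*1000,np.degrees(c.x[2]-a),"yaw st",np.degrees(a))
E
python3 fit.py
```

```text
[ 0.54335199  0.08248216 -0.22023981] [[0.7, 0.8], [0.3, 1.0], [0.3, 0.3], [0.6, 0.8], [0.6, -0.6], [0.3, -1.3], [1.0, -1.4]]
[0.51159996 0.06438874 0.07160157 0.36353196] [[-0.3, 0.4], [0.8, 0.0], [-1.2, -0.4], [-1.0, 0.3], [1.4, -0.3], [0.3, 1.0], [-0.0, 0.3], [0.2, -0.7], [-0.5, -0.9]]
case in station [-27.03231767 -24.59303648] 16.721279456336145 yaw st -12.618811663976977
```

Request:
jog_arm:
  series: [-1,-3.2,-2.5,0,0,-1,-6.4,-5,0,0,-1,-9.6,-7.5,0,0,-1,-12.8,-10,0,0,-1,-16,-12.5,0,0]

```text
time_s: 0.52
ee_pos: [0.2515, 0.3484, 0.2311]
tool_rot: [[-0.971, 0.239, -0.0], [0.239, 0.971, -0.0], [0.0, -0.0, -1.0]]
wrist_force: [1.9, 1.1, -0.1]
opening: 0.0254
gripper_force: 0.0
```

Request:
jog_arm:
  series: [-1,-3.2,-2.5,0,0,-1,-6.4,-5,0,0,-1,-9.6,-7.5,0,0,-1,-12.8,-10,0,0,-1,-16,-12.5,0,0]

```text
time_s: 0.93
ee_pos: [0.3772, 0.1885, 0.2313]
tool_rot: [[-0.971, 0.239, 0.0], [0.239, 0.971, 0.0], [0.0, 0.0, -1.0]]
wrist_force: [1.2, 0.2, 0.3]
opening: -0.0002
gripper_force: 0.0
```

Request:
jog_arm:
  series: [-1,-3.2,-2.5,0,-4,-1,-6.4,-5,0,-8,-1,-9.6,-7.5,0,-12,-1,-12.5,-10,0,-18,-1,-12.5,-10,0,-18]

```text
time_s: 1.35
ee_pos: [0.4775, 0.0584, 0.2309]
tool_rot: [[-0.997, -0.077, 0.002], [-0.077, 0.997, -0.002], [-0.001, -0.002, -1.0]]
wrist_force: [-1.0, 0.5, -0.0]
opening: -0.0001
gripper_force: 0.0
```

```bash
cat > go.py <<'E'
import sys,numpy as np
from plant import *
# go.py x y z yaw : shift in tool cm from measured pose; yaw = world deg of (-tool x)
def rel(x,y,z,yaw):
    o=get_obs();R=o["tool_rot"];p=o["ee_pos"]
    cur=np.degrees(np.arctan2(-R[1,0],-R[0,0]))
    print("t",round(o["time_s"],2),"p",p.round(4),"yaw",cur.round(2),"F",o["wrist_force"].round(1),"j",o["joint_pos"].round(0),"open",round(o["opening"],4))
    print("shift cm",(R.T@(np.array([x,y,z])-p)*100).round(2),"turn",round(-(yaw-cur),2))
if __name__=="__main__": rel(*map(float,sys.argv[1:]))
E
python3 go.py .4737 .0617 .115 4.1
```

```text
t 1.35 p [0.4775 0.0584 0.2309] yaw 4.39 F [-1.   0.5 -0. ] j [ -2.  12. -15.  63.  -0.  -6.] open -0.0001
shift cm [ 0.37  0.38 11.59] turn 0.29
```

Request:
jog_arm:
  series: [-1,0.35,0.35,3,0,-1,0.35,0.35,6,0,-1,0.35,0.35,9,0,-1,0.35,0.35,11,0,-1,0.35,0.35,11.5,0]

```text
time_s: 1.77
ee_pos: [0.4676, 0.0666, 0.1132]
tool_rot: [[-0.997, -0.072, -0.005], [-0.072, 0.997, 0.0], [0.005, 0.0, -1.0]]
wrist_force: [-0.6, -0.2, 0.2]
opening: -0.0
gripper_force: 0.0
```

```bash
python3 - <<'E'
from plant import *
import cv2
c=capture("side")["img"][190:290,240:400]; d=capture("top")["img"][200:300,270:350]
cv2.imwrite("pics/s1.png",cv2.resize(c,(800,500),interpolation=cv2.INTER_CUBIC))
E
python3 go.py .4737 .0617 .066 4.1
```

```text
t 1.87 p [0.4693 0.0666 0.1157] yaw 4.14 F [-0.4  0.6  0.6] j [ -1.  17. -27.  46.  -0.  -5.] open 0.0003
shift cm [-0.41 -0.52  4.96] turn 0.04
```

View pics/s1.png

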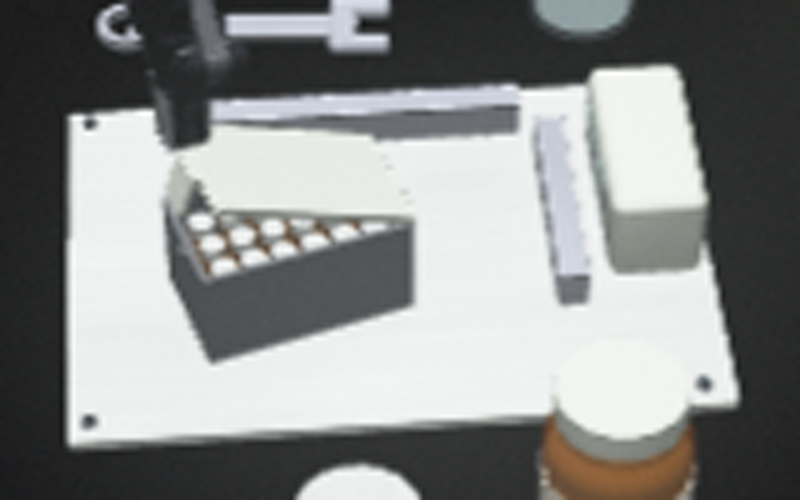

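The side view shows the shut fingers (around (185,135) in the crop) above and slightly left of the lid's front edge. I'll correct sideways and press down.

Request:
jog_arm:
  series: [-1,-0.4,-0.5,0,0,-1,-0.4,-0.5,1,0,-1,-0.4,-0.5,1.8,0,-1,-0.4,-0.5,2.6,0,-1,-0.4,-0.5,3.2,0]

```text
time_s: 2.28
ee_pos: [0.4749, 0.0618, 0.0842]
tool_rot: [[-0.997, -0.072, 0.001], [-0.072, 0.997, -0.0], [-0.001, -0.0, -1.0]]
wrist_force: [-1.5, 0.6, 1.2]
opening: 0.0003
gripper_force: 0.2
```

Request:
jog_arm:
  series: [-1,0,0,0.4,0,-1,0,0,0.8,0,-1,0,0,1.1,0,-1,0,0,1.4,0,-1,0,0,1.5,0]

```text
time_s: 2.7
ee_pos: [0.4743, 0.0619, 0.069]
tool_rot: [[-0.997, -0.072, -0.001], [-0.072, 0.997, -0.0], [0.001, 0.0, -1.0]]
wrist_force: [-0.6, 0.9, -0.4]
opening: 0.0
gripper_force: 0.0
```

Request:
jog_arm:
  series: [-1,0,0,0.1,0,-1,0,0,0.2,0,-1,0,0,0.2,0,-1,0,0,0.2,0,-1,0,0,0.2,0]

```text
time_s: 3.12
ee_pos: [0.4747, 0.0619, 0.0674]
tool_rot: [[-0.997, -0.072, 0.0], [-0.072, 0.997, 0.0], [-0.0, 0.0, -1.0]]
wrist_force: [-0.2, -0.6, -0.1]
opening: 0.0001
gripper_force: 0.0
```

Request:
jog_arm:
  series: [-1,0,0,0.1,0,-1,0,0,0.2,0,-1,0,0,0.2,0,-1,0,0,0.3,0,-1,0,0,0.3,0]

```text
time_s: 3.53
ee_pos: [0.4748, 0.0619, 0.065]
tool_rot: [[-0.997, -0.072, 0.001], [-0.072, 0.997, -0.0], [-0.001, -0.0, -1.0]]
wrist_force: [-4.5, -0.7, 14.0]
opening: 0.0001
gripper_force: 7.2
```

Request:
jog_arm:
  series: [-1,0,0,0.1,0,-1,0,0,0.2,0,-1,0,0,0.2,0,-1,0,0,0.3,0,-1,0,0,0.3,0]

```text
time_s: 3.95
ee_pos: [0.4748, 0.0618, 0.0633]
tool_rot: [[-0.997, -0.072, 0.001], [-0.072, 0.997, -0.0], [-0.001, -0.0, -1.0]]
wrist_force: [-10.6, -0.9, 37.1]
opening: -0.0003
gripper_force: 18.8
```

The force built to 37 N against a hard stop at z≈65 mm, so the lid should be shut. Next I'll go up, open, and look.

Request:
jog_arm:
  series: [-1,0,0,-2,0,1,0,0,-5,0,1,0,0,-7,0,1,0,0,-8,0,1,0,0,-8,0]

```text
time_s: 4.37
ee_pos: [0.4762, 0.0619, 0.1435]
tool_rot: [[-0.997, -0.072, 0.004], [-0.072, 0.997, -0.0], [-0.004, -0.0, -1.0]]
wrist_force: [-0.2, -0.1, 0.5]
opening: 0.0477
gripper_force: 0.0
```

```bash
python3 - <<'E'
from plant import *
import cv2,numpy as np
c=capture("side")["img"][190:290,240:400]; d=capture("top")["img"][230:300,270:350]
cv2.imwrite("pics/s2.png",np.vstack([cv2.resize(c,(640,400),interpolation=cv2.INTER_CUBIC)]))
E
python3 go.py .5116 .0644 .115 4.1
```

```text
t 4.47 p [0.4746 0.0619 0.1411] yaw 4.14 F [ 0.4 -0.   0. ] j [ -1.  16. -24.  50.   0.  -5.] open 0.063
shift cm [-3.71 -0.02  2.61] turn 0.04
```

View pics/s2.png

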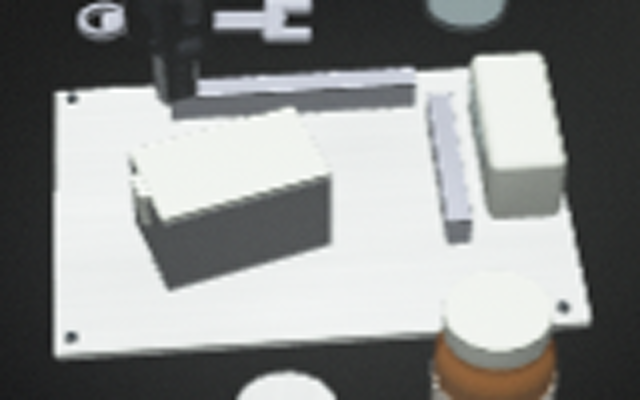

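The lid is shut and the case's bottom corner at (168,290) in the crop matches its earlier position. I'll open over the centre, descend and grip.

Request:
jog_arm:
  series: [1,-2,0,0,0,1,-3.7,0,0,0,1,-3.7,0,2,0,1,-3.7,0,4,0,1,-3.7,0,6,0]

```text
time_s: 4.88
ee_pos: [0.5108, 0.0646, 0.0792]
tool_rot: [[-0.997, -0.072, -0.002], [-0.072, 0.997, 0.0], [0.002, 0.0, -1.0]]
wrist_force: [0.9, 0.2, -0.7]
opening: 0.0854
gripper_force: 0.0
```

Request:
jog_arm:
  series: [1,0,0,2,0,1,0,0,3.6,0,1,0,0,4.6,0,1,0,0,4.8,0,1,0,0,4.8,0]

```text
time_s: 5.3
ee_pos: [0.5106, 0.0646, 0.0324]
tool_rot: [[-0.997, -0.072, -0.002], [-0.072, 0.997, 0.0], [0.002, 0.0, -1.0]]
wrist_force: [-0.2, 0.0, 0.3]
opening: 0.0853
gripper_force: 0.0
```

```bash
python3 go.py .5116 .0644 .033 4.1
```

```text
t 5.3 p [0.5106 0.0646 0.0324] yaw 4.14 F [-0.2  0.   0.3] j [ -1.  27. -26.  36.   0.  -5.] open 0.0853
shift cm [-0.1  -0.02 -0.06] turn 0.04
```

Request:
jog_arm:
  series: [-1,0,0,0,0,-1,0,0,0,0,-1,0,0,0,0,-1,0,0,0,0,-1,0,0,0,0]
  squeeze: 60

```text
time_s: 5.72
ee_pos: [0.5122, 0.0647, 0.0343]
tool_rot: [[-0.997, -0.072, 0.002], [-0.072, 0.997, 0.0], [-0.002, -0.0, -1.0]]
wrist_force: [-0.1, 0.9, 6.3]
opening: 0.0592
gripper_force: 65.8
```

Request:
jog_arm:
  series: [-1,0,0,0,0,-1,0,0,0,0,-1,0,0,0,0,-1,0,0,0,0,-1,0,0,0,0]

```text
time_s: 6.13
ee_pos: [0.5123, 0.0646, 0.0343]
tool_rot: [[-0.997, -0.072, 0.002], [-0.072, 0.997, 0.0], [-0.002, -0.0, -1.0]]
wrist_force: [-1.2, 0.4, 6.5]
opening: 0.059
gripper_force: 65.8
```

```bash
python3 - <<'E'
import numpy as np
from h import *
a=-0.22024
print("target",T([45,45,8],.54335,.08248,a),"dir",np.cos(a),np.sin(a))
E
python3 go.py .5968 .1165 .0324 -12.6
```

```text
target [[0.5970939  0.11656215 0.008     ]] dir 0.9758450461157224 -0.21846383218144708
t 6.13 p [0.5123 0.0646 0.0343] yaw 4.15 F [-1.2  0.4  6.5] j [ -1.  27. -26.  36.   0.  -5.] open 0.059
shift cm [-8.81  4.56  0.21] turn 16.75
```

Request:
jog_arm:
  series: [-1,-0.8,0.4,-0.05,3.4,-1,-1.6,0.8,-0.05,6.8,-1,-2.4,1.2,-0.05,10.2,-1,-3.2,1.6,-0.05,13.6,-1,-4,2,-0.05,16.8]

```text
time_s: 6.55
ee_pos: [0.5495, 0.0874, 0.0343]
tool_rot: [[-0.975, 0.222, -0.001], [0.222, 0.975, -0.001], [0.001, -0.001, -1.0]]
wrist_force: [-5.5, -0.9, 5.2]
opening: 0.0589
gripper_force: 65.9
```

```bash
python3 go.py .5887 .1113 .0343 -12.6
```

```text
t 6.55 p [0.5495 0.0874 0.0343] yaw -12.83 F [-5.5 -0.9  5.2] j [  2.  31. -20.  40.  -0.  14.] open 0.0589
shift cm [-3.29  3.21 -0.  ] turn -0.23
```

Request:
jog_arm:
  series: [-1,-0.7,0.7,0,0,-1,-1.4,1.4,0,0,-1,-2.2,2.1,0,0,-1,-2.8,2.7,0,-0.2,-1,-3.3,3.2,0,-0.2]

```text
time_s: 6.97
ee_pos: [0.5893, 0.1113, 0.0343]
tool_rot: [[-0.977, 0.215, -0.0], [0.215, 0.977, -0.001], [0.0, -0.001, -1.0]]
wrist_force: [-5.5, -4.1, 8.1]
opening: 0.0591
gripper_force: 66.1
```

```bash
python3 - <<'E'
from plant import *
import cv2,numpy as np
c=capture("side")["img"][190:290,240:400]; d=capture("top")["img"][170:300,240:370]
cv2.imwrite("pics/s3.png",cv2.resize(c,(800,500),interpolation=cv2.INTER_CUBIC))
cv2.imwrite("pics/t3.png",cv2.resize(d,(520,520),interpolation=cv2.INTER_CUBIC))
E
python3 go.py .5971 .1166 .0343 -12.6
```

```text
t 7.07 p [0.5906 0.112  0.0344] yaw -12.42 F [2.8 2.1 1.1] j [  4.  34. -12.  43.   0.  16.] open 0.0592
shift cm [-0.53  0.59  0.01] turn 0.18
```

View pics/s3.png

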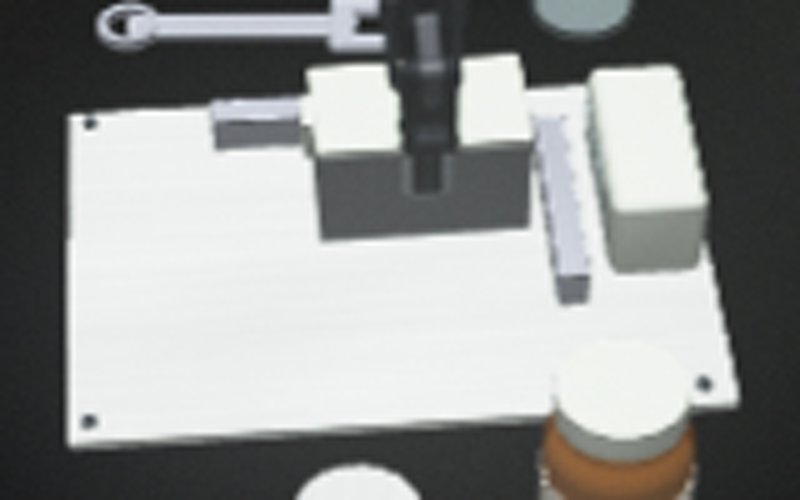

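The case (near face about (320,240) to (530,225) in the crop) now stands parallel to the stops and a few mm short of them. I'll advance in small steps, watching the force.

Request:
jog_arm:
  series: [-1,-0.1,0.1,0,0,-1,-0.2,0.2,0,0,-1,-0.3,0.3,0,0.1,-1,-0.3,0.3,0,0.1,-1,-0.3,0.3,0,0.1]

```text
time_s: 7.48
ee_pos: [0.592, 0.1131, 0.0344]
tool_rot: [[-0.976, 0.218, -0.001], [0.218, 0.976, -0.001], [0.0, -0.001, -1.0]]
wrist_force: [-4.7, -2.8, 8.3]
opening: 0.0594
gripper_force: 66.9
```

Request:
jog_arm:
  series: [-1,-0.1,0,0,0,-1,-0.2,0,0,0,-1,-0.2,0,0,0,-1,-0.2,0,0,0,-1,-0.2,0,0,0]

```text
time_s: 7.9
ee_pos: [0.5934, 0.1131, 0.0343]
tool_rot: [[-0.976, 0.217, -0.002], [0.217, 0.976, -0.0], [0.002, -0.0, -1.0]]
wrist_force: [-6.1, -0.6, 10.4]
opening: 0.0592
gripper_force: 67.1
```

Request:
jog_arm:
  series: [-1,0,0.1,0,0,-1,0,0.2,0,0,-1,0,0.2,0,0,-1,0,0.2,0,0,-1,0,0.2,0,0]

```text
time_s: 8.32
ee_pos: [0.5945, 0.1145, 0.0343]
tool_rot: [[-0.976, 0.218, -0.0], [0.218, 0.976, -0.001], [0.0, -0.001, -1.0]]
wrist_force: [-4.2, -2.9, 7.2]
opening: 0.0593
gripper_force: 66.8
```

```bash
cat > st.py <<'E'
from plant import *
import numpy as np
o=get_obs();a=np.radians(-12.62);R=np.array([[np.cos(a),np.sin(a)],[-np.sin(a),np.cos(a)]])
print("t",o["time_s"],"station xy mm",(R@(o["ee_pos"][:2]-[.54335,.08248])*1000).round(2),"z",o["ee_pos"][2],"F st",(R@o["wrist_force"][:2]).round(1),o["wrist_force"][2].round(1),"M",o["moment"].round(2),"yaw",np.degrees(np.arctan2(-o["tool_rot"][1,0],-o["tool_rot"][0,0])).round(2))
E
python3 st.py
```

```text
t 8.3167 station xy mm [42.97 42.4 ] z 0.034337431972932056 F st [-3.5 -3.8] 7.2 M [-0.57  0.59  0.01] yaw -12.58
```

Request:
jog_arm:
  series: [-1,0,0.1,0,0,-1,0,0.2,0,0,-1,0,0.2,0,0,-1,0,0.2,0,0,-1,0,0.2,0,0]

```text
time_s: 8.73
ee_pos: [0.5954, 0.1163, 0.0344]
tool_rot: [[-0.976, 0.218, 0.0], [0.218, 0.976, -0.001], [-0.001, -0.001, -1.0]]
wrist_force: [-1.4, -4.8, 6.6]
opening: 0.0594
gripper_force: 66.6
```

Request:
jog_arm:
  series: [-1,-0.1,0,0,0,-1,-0.2,0,0,0,-1,-0.2,0,0,0,-1,-0.2,0,0,0,-1,-0.2,0,0,0]

```text
time_s: 9.15
ee_pos: [0.5963, 0.1164, 0.0344]
tool_rot: [[-0.976, 0.217, -0.001], [0.217, 0.976, -0.0], [0.001, -0.001, -1.0]]
wrist_force: [-6.5, -0.8, 10.1]
opening: 0.059
gripper_force: 67.1
```

```bash
python3 st.py
```

```text
t 9.15 station xy mm [44.24 44.64] z 0.034357803477695834 F st [-6.2 -2.2] 10.1 M [-0.26  1.06 -0.03] yaw -12.56
```

Request:
jog_arm:
  series: [-1,-0.1,0,-0.04,0,-1,-0.2,0.1,-0.04,0,-1,-0.2,0.2,-0.04,0,-1,-0.2,0.2,-0.04,0,-1,-0.2,0.2,-0.04,0]

```text
time_s: 9.57
ee_pos: [0.5975, 0.1167, 0.0344]
tool_rot: [[-0.976, 0.219, -0.004], [0.219, 0.976, -0.003], [0.003, -0.003, -1.0]]
wrist_force: [-11.6, -6.3, 13.3]
opening: 0.0592
gripper_force: 67.4
```

```bash
python3 st.py
```

```text
t 9.5667 station xy mm [45.32 45.23] z 0.03442854108062257 F st [-9.9 -8.7] 13.3 M [-1.4   2.   -0.48] yaw -12.63
```

Request:
jog_arm:
  series: [-1,-0.1,0.1,0,0,-1,-0.1,0.1,0,0,-1,-0.1,0.1,0,0,-1,-0.1,0.1,0,0,-1,-0.1,0.1,0,0]

```text
time_s: 9.98
ee_pos: [0.5975, 0.1168, 0.0345]
tool_rot: [[-0.976, 0.219, -0.006], [0.219, 0.976, -0.004], [0.005, -0.005, -1.0]]
wrist_force: [-17.3, -10.0, 18.0]
opening: 0.0592
gripper_force: 68.0
```

```bash
python3 st.py
```

```text
t 9.9833 station xy mm [45.33 45.3 ] z 0.03446566827110989 F st [-14.6 -13.6] 18.0 M [-1.93  2.92 -0.45] yaw -12.66
```

Request:
jog_arm:
  series: [-1,0,0,-0.05,0,-1,-0.1,0.1,-0.1,0,-1,-0.2,0.2,-0.1,0,-1,-0.2,0.2,-0.1,0,-1,-0.2,0.2,-0.1,0]

```text
time_s: 10.4
ee_pos: [0.5976, 0.117, 0.0347]
tool_rot: [[-0.975, 0.22, -0.01], [0.22, 0.976, -0.006], [0.009, -0.009, -1.0]]
wrist_force: [-21.0, -16.2, 19.7]
opening: 0.0593
gripper_force: 68.1
```

```bash
python3 st.py
```

```text
t 10.4 station xy mm [45.4  45.49] z 0.03468988115661603 F st [-16.9 -20.4] 19.7 M [-3.19  4.13 -0.52] yaw -12.7
```

The position is held at the corner while the force rose to 17 N and 20 N on the two stops. I'll do one dwell and a final look.

Request:
jog_arm:
  series: [-1,0,0,0,0,-1,0,0,0,0,-1,0,0,0,0,-1,0,0,0,0,-1,0,0,0,0]

```text
time_s: 10.82
ee_pos: [0.5976, 0.117, 0.0347]
tool_rot: [[-0.975, 0.22, -0.01], [0.22, 0.975, -0.006], [0.009, -0.009, -1.0]]
wrist_force: [-21.3, -15.1, 18.8]
opening: 0.059
gripper_force: 68.0
```

```bash
python3 st.py; python3 - <<'E'
from plant import *
import cv2,numpy as np
from h import *
c=capture("side")["img"]
a=-.22024
for p in [(-50,-30,0),(50,-30,0),(-50,-30,58),(50,-30,58),(-50,30,58),(50,30,58)]:
    q=proj(T(np.array(p)+[45,45,8],.54335,.08248,a),"side")[0]
    print(p,((q-[300,190])*8).round())
cv2.imwrite("pics/s4.png",cv2.resize(c[190:255,300:395],(760,520),interpolation=cv2.INTER_CUBIC))
E
```

```text
t 10.8167 station xy mm [45.4  45.49] z 0.0346786783408152 F st [-17.5 -19.4] 18.8 M [-3.19  4.07 -0.52] yaw -12.7
(-50, -30, 0) [ 53. 363.]
(50, -30, 0) [390. 343.]
(-50, -30, 58) [ 48. 217.]
(50, -30, 58) [394. 197.]
(-50, 30, 58) [36. 82.]
(50, 30, 58) [372.  63.]
```

View pics/s4.png

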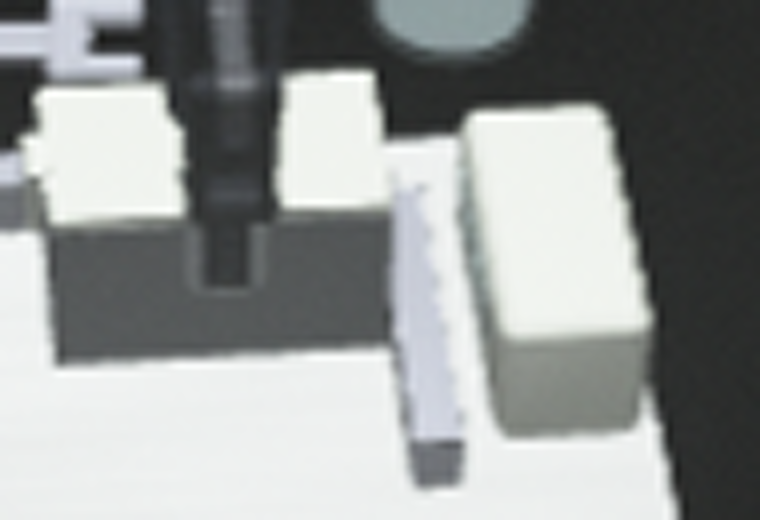

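The case's bottom edge runs from (57,363) to (393,345) in the crop, within about 4 px (0.5 image pixel) of the predicted seated position. It touches the far stop and the lid is shut, so I'm handing in.

```bash
python3 -c "
from plant import *
print(finish_job())"
```

```text
the job is handed in; nothing more can be done
None
```

I pressed the lid shut and handed the job in at about 11 s, with the gripper still holding the case in the corner, pressing towards the two stops with about 17 N and 19 N at the wrist; no verdict came back.

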